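# Locate the jar carrier on the lid-press bed and lock it

### The arm

A 7-joint arm with a two-finger parallel gripper is mounted at the origin on the work surface. World frame = base frame: x ahead of the robot, y to its left, z up, the work surface at z = 0. Lengths are in m, angles in rad, forces in N, time in s.
With the tool pointing down it reaches from about 0.35 to 0.775 m from the base axis. Payload 3.1 kg.
Tool frame: the origin (TCP) lies midway between the tips of the shut fingers; the grasp point (between the pads) lies ctrl.hold_point_z behind it (ctrl.hold_point_z is the distance from the TCP to the grasp point, in m); z points along the fingers, y is the direction in which the jaws open and shut (so a half turn about z gives the same grasp; the last joint's range is limited). The gripper opens to 85 mm and grips with 20 to 120 N. Pads are 22 mm wide; open, the fingers measure 114 mm over their backs; the gripper's body (76 mm by 85 mm) begins 54 mm behind the grasp point. The pads swing forward as they close: fully open they stand 13 mm farther back than shut.
Start: joints at [1.058, 0.311, 0.014, 1.512, -0.004, 1.319, -0.027], TCP at [0.25, -0.49, 0.231] pointing down, gripper open.
Joint ranges: [-2.7, 2.7], [-0.3, 1.91], [-1.27, 1.3], [0.12, 2.57], [-1.44, 4.58], [0.2, 2.03], [-3.05, 3.05]. Speed limits (rad/s): [2.79, 2.79, 3.14, 3.14, 3.14, 3.14, 3.14].

### API

Orientations are given as a unit quaternion [x, y, z, w].
In Python, from bench import ctrl, grab_frame, order gives the robot as it stands.
- The arm moves only by the shell command python3 -m creep 'ROWS' [FORCE]. ROWS is JSON, a list of rows, each an object with "travel": the shift along the world's x, y, z in m, a list of three; "angular": the turn, a rotation vector about the world's x, y, z in degrees, a list of three; "jaw": the finger opening in m, from 0 to 0.0854. In form: [{"travel": [dx, dy, dz], "angular": [ax, ay, az], "jaw": jaw}, ...]. A call has 1 to 5 rows; each row shifts and turns the commanded pose from where the row before left it; what a row does not reach is not made up. A row lasts 1/10 s, in which the tool goes at most 50 mm and 8.59 degrees, less where a joint would pass 70% of its speed; a pose out of reach is approached as far as the arm can. A call is refused whole if a number of a shift passes 0.05 or a number of a turn 8.59, either way. A call with a gripper value outside its range is refused whole. The fingers move at their own pace and stop on an object; FORCE is the grip in N (left out, the last holds). Time passes only in rows, so rows that do not move let the fingers close. It gives the time, the measured TCP pose, the force and the opening at its end, in the units of the state.
- ctrl.read_state(): the state, without advancing time (a new reading comes with each control period).
- grab_frame(name): name is "side" or "top"; returns a dict with "pixels" (480x640x3 uint8, red, green, blue), "mtx" (3x3 intrinsics, pixels), "R" (3x3) and "t" (3): a world point X has camera coordinates R X + t. Camera axes: x right, y down, z forward; pixel columns grow to the right and rows downward; lengths in m; the calibration is good to about 2 mm. A picture is of the moment at which its call begins. There is no depth.
- order.hand_in(): hands the job in, once; it reports no verdict.
The state is a dict: "time": time; "joints": joint angles; "joint_velocities": joint speeds; "joint_efforts": joint torques, N m; "position": TCP position; "eef_rot": TCP orientation; "contact_force": force on the tool from outside, world axes, zero at the start; "torque": the same for the moment, N m; "width": finger opening in m.
Only numpy, scipy, OpenCV 4.12 (cv2) and the standard library are available. Lean on these libraries where they do the work, as an engineer would, in place of code of your own. Each camera call takes 0.05 s, during which the arm holds its last target. There are 200 camera calls.

### The job

Slide the aluminium jar carrier across the grey press bed until it is fully home against both dowels and the round nose of the end stop, and press it against all three at once for a moment, firmly but gently: the locators are slender and a hard shove (over 20 N) would bend them. Then swing the steel keeper fully shut behind the carrier, leaving the carrier home, and let go. Leave the jars, tub and lid around it alone.

Things in the scene. Friction and masses are not known exactly. Their poses are not given: they have to be found in the camera images.
- bed: Painted grey steel slab lying on the counter, fixed, 310 (x) x 320 (y) x 18 mm high. Origin at the centre of its underside; its x axis points to the dowel side, y to the end stop side, z up; it stands turned by some yaw. All locators and the keeper stand on its top, 18 mm up. The plate slides easily on it and on the locators (friction about 0.2).
- dowel_left: Fixed steel dowel, 12 mm diameter, 30 mm high, standing on the bed at bed x = +100, y = +65 mm; origin at the centre of its foot. The carrier's far long edge is pushed in the bed's +x direction against it. More than 20 N bends it.
- dowel_right: The second dowel, same size, at bed x = +100, y = -25 mm; origin at the centre of its foot. More than 20 N bends it, and the stop. When the carrier is home its far edge lies at bed x = 94 mm and its centre at bed x = 39 mm.
- stop: End stop: dark steel block 36 (x) x 30 x 26 mm, at bed x = 39 mm (level with the knob of a home carrier). Origin on the bed's top below the middle of its -y face; axes the bed's. Out of that face a level round steel nose (stop_nose), 16 mm diameter, 10 mm above the bed, reaches in -y; the carrier's +y end goes against its tip. How far it is screwed out, 4 to 20 mm, is not measured: see or feel.
- carrier_knob (a point): Middle of the carrier's upright round black knob (26 mm diameter, 40 mm high), at the centre of a loose aluminium plate 110 (x) x 150 (y) x 12 mm, 0.4 to 0.85 kg, lying on the bed. This point is 34 mm above the plate's underside, 22 above its top; the knob's top is 18 mm higher. Axes: plate's, x to the long edge that goes to the dowels, y to the end that goes to the stop.
- carrier_far_left (a point): Point on the carrier's far (+x) face, half-way up the plate: 55 mm in x, +65 mm in y from the knob axis. Axes the plate's.
- carrier_far_right (a point): Point on the carrier's far (+x) face, half-way up the plate: 55 mm in x, -65 mm in y from the knob axis. Axes the plate's.
- carrier_end (a point): Middle of the carrier's end face that goes to the stop: 75 mm in +y from the knob axis, 6 mm above the underside. Axes the plate's. On the plate's top lie two flat rubber rests, 50 mm across and 3 mm high, 46 mm either side of the knob along y.
- keeper (a joint): Swing keeper: a steel bar 80 x 24 mm on a vertical pivot, angle in rad. 0 = open, pointing in the bed's -x; it turns counter-clockwise seen from above to 1.571 = fully shut at its end of travel, pointing in the bed's -y, 3 mm behind the home carrier's near edge. It stays where it is left; light friction (about 2 N at its post).
- keeper_post (a point): Middle of the keeper's upright round black post, 14 mm diameter, 68 mm from the pivot axis. This point is 45 mm above the bed's top; the post rises from 16 to 68 mm above the bed. Pinch it or push it to swing the keeper.
- keeper_pivot (a point): Pivot axis of the keeper at the bed's top, at bed x = -31, y = +125 mm.
- small_jar: Bystander: white jar, 44 mm diameter, 65 mm high, on the bed beyond the dowels. Origin under its centre.
- jar_lid: Bystander: loose white jar lid, 42 mm diameter, 10 mm high, on the bed beyond the dowels. Origin under its centre.
- jar_left: Bystander: white jar, 80 mm diameter, 100 mm high, on the counter left of the bed. Origin under its centre.
- jar_right: Bystander: white jar, 80 mm diameter, 100 mm high, on the counter right of the bed. Origin under its centre.
- tub: Bystander: white tub, 128 mm across its lid, 98 mm high, on the counter right of the bed. Origin under its centre.
- olive_jar: Bystander: amber jar with a yellow cap, 68 mm diameter, 90 mm high, on the counter left of the bed. Origin under its centre.
Mind the look-alikes: they are no part of the job. Leave any blue or green look-alike of the part that bears carrier_knob alone.

How it is judged:
On the way, in this order (a step that is already met when the one before it is completed fails the run):
1. the carrier is home and pressed against both dowels and the end stop at once, with more than 1 N on each (contact force between carrier and dowel_left above 1 N and contact force between carrier and dowel_right above 1 N and contact force between carrier and stop_nose above 1 N and x of each of carrier_far_left, carrier_far_right in the frame of bed above 0.0922 m and y of stop_nose in the frame of carrier_end below 0.0188 m and z of carrier_end in the frame of bed below 0.028 m and angle between carrier_end's own z axis and vertical below 0.03 rad), for 0.2 s.
2. the keeper is swung shut behind the carrier (value of joint keeper above 1.48 rad), for 0.2 s.
At the end, for the whole second after the job is handed in: The carrier lies flat on the bed at rest, its far edge within 1.8 mm of both dowels and its end within 1.8 mm of the end stop's nose, and the keeper is shut (over 1.48 of 1.571 rad) (x of each of carrier_far_left, carrier_far_right in the frame of bed above 0.0922 m and y of stop_nose in the frame of carrier_end below 0.0188 m and z of carrier_end in the frame of bed below 0.028 m and angle between carrier_end's own z axis and vertical below 0.03 rad and value of joint keeper above 1.48 rad and linear speed of carrier below 0.01 m/s); the robot touches nothing.
It fails at once if more than 20 N between the carrier and a dowel or the end stop (contact force between carrier and dowel_left above 20 N or contact force between carrier and dowel_right above 20 N or contact force between carrier and stop_nose above 20 N).
It fails at once if a bystander (jar, lid or tub) is moved more than 20 mm (distance of any of small_jar, jar_lid, jar_left, jar_right, tub, olive_jar from where it was at the start of the episode above 0.02 m).
It also fails if it takes over 72 s, if anything falls off the work surface, if the arm or the gripper's body presses on something with over 40 N, if the wrist force passes 120 N, or if a joint passes its speed limit or range.

## Working session

There is one attempt and no reset: what is moved stays moved. The work goes in short steps, Python scripts to look and compute and a shell command to move; the robot and the scene stay as the last step left them, time stands still between calls to the robot, and variables do not carry over. Pictures are saved under pics/ and viewed, about 8 in all and at most 12, crops included, and the job is handed in when it is done.

```bash
mkdir -p pics; ls; python3 - <<'E'
from bench import ctrl, grab_frame
import cv2,numpy as np
for n in("side","top"):
    f=grab_frame(n);cv2.imwrite(f"pics/{n}0.png",f["pixels"][:,:,::-1]);np.savez(f"{n}0.npz",**{k:f[k] for k in("pixels","mtx","R","t")})
    print(n,f["mtx"],-np.array(f["R"]).T@f["t"],f["R"])
s=ctrl.read_state();print(s,ctrl.hold_point_z)
E
```

```text
pics
side [[622.97411703   0.         321.78175125]
 [  0.         622.97411703 248.26318911]
 [  0.           0.           1.        ]] [0.47878883 0.80991801 0.8297775 ] [[-0.99772247 -0.06442676 -0.01997649]
 [-0.0290246   0.6773925  -0.73504896]
 [ 0.06088875 -0.73279506 -0.67771968]]
top [[486.36762872   0.         329.29040765]
 [  0.         486.36762872 237.30772249]
 [  0.           0.           1.        ]] [4.40710449e-01 4.69952557e-04 9.18534104e-01] [[-0.00809494 -0.99984937  0.01535301]
 [-0.99155505  0.00603857 -0.1295458 ]
 [ 0.12943358 -0.01627202 -0.99145457]]
{'time': 0.1, 'joints': array([ 1.0583279 ,  0.31166678,  0.01399098,  1.51290845, -0.00439287,
        1.31920628, -0.02718006]), 'joint_velocities': array([-5.17580616e-04, -2.47918342e-03,  1.94765420e-03, -3.64719406e-03,
       -1.47274742e-05,  3.27445063e-04,  1.53769185e-05]), 'joint_efforts': array([ 5.43574279e-04, -3.80851078e+01,  1.46384030e-01, -2.31242269e+01,
        1.21871641e-02,  8.05175048e-03,  6.51661381e-06]), 'position': array([ 0.24917486, -0.48957607,  0.23031339]), 'eef_rot': array([ 9.72412567e-01,  2.33265161e-01, -2.98425479e-04, -1.03703617e-03]), 'contact_force': array([ 0.92610754,  0.04919095, -0.98748995]), 'torque': array([ 0.04217502, -0.01673898,  0.04071734]), 'width': 0.08543650965817015} 0.0187
```

View pics/top0.png

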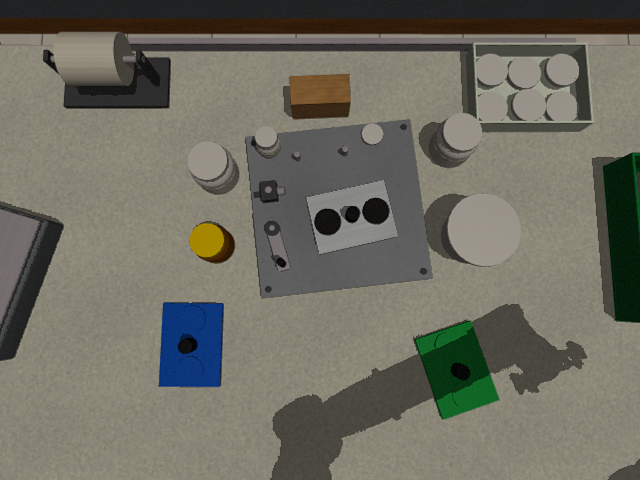

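View pics/side0.png

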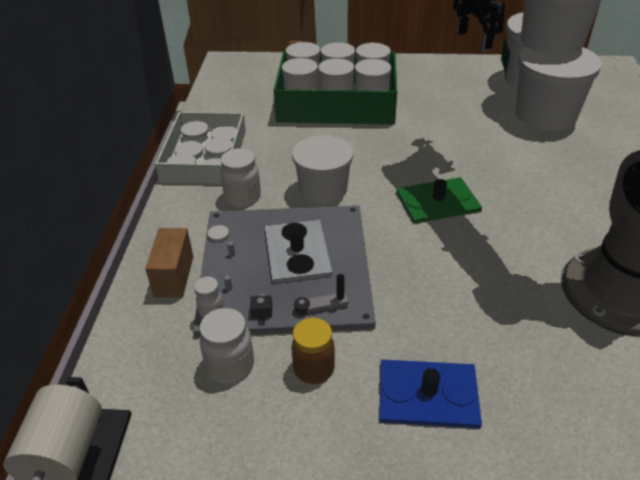

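The carrier is the bare aluminium plate, knob top at about (352,214) in the top view and (296,230) in the side view. The look-alikes are the blue plate at (188,345) and the green one at (460,371), so I'm leaving those. Dowels are at (296,155) and (344,150), the stop at (268,190), the keeper pivot at (272,228) and its post at (281,262).

```bash
cat > h.py <<'E'
import cv2,numpy as np
def load(n): return dict(np.load(n))
def ray(f,uv):
    R,t=f["R"],f["t"];c=-R.T@t;d=R.T@np.linalg.inv(f["mtx"])@np.array([uv[0],uv[1],1.]);return c,d
def plane(f,uv,z):
    c,d=ray(f,uv);return c+d*(z-c[2])/d[2]
def tri(f,u,g,v):
    c,d=ray(f,u);e,k=ray(g,v);s=np.linalg.lstsq(np.c_[d,-k],e-c,rcond=None)[0]
    p,q=c+d*s[0],e+k*s[1];return (p+q)/2,np.linalg.norm(p-q)
def proj(f,X):
    p=f["mtx"]@(f["R"]@np.asarray(X)+f["t"]);return p[:2]/p[2]
E
python3 - <<'E'
from h import *
T,S=load("top0.npz"),load("side0.npz")
im=T["pixels"];hsv=cv2.cvtColor(im,cv2.COLOR_RGB2HSV)
for p in[(330,180),(260,260),(325,190),(385,240),(352,214),(281,262),(327,222),(200,280)]:print(p,im[p[1],p[0]],hsv[p[1],p[0]])
im2=S["pixels"]
for p in[(320,225),(255,230),(296,230),(340,282)]:print(p,im2[p[1],p[0]])
a=cv2.resize(im[110:305,230:440],None,fx=3.8,fy=3,interpolation=cv2.INTER_CUBIC)
a=cv2.resize(im[115:275,240:410],None,fx=3.5,fy=3.5,interpolation=cv2.INTER_CUBIC)
b=cv2.resize(im2[200:335,190:380],None,fx=4,fy=4,interpolation=cv2.INTER_CUBIC)
cv2.imwrite("pics/tc.png",a[:,:,::-1]);cv2.imwrite("pics/sc.png",b[:,:,::-1])
E
```

```text
(330, 180) [90 90 91] [120   3  91]
(260, 260) [93 93 93] [ 0  0 93]
(325, 190) [87 86 88] [135   6  88]
(385, 240) [97 98 97] [60  3 98]
(352, 214) [15 14 14] [ 0 17 15]
(281, 262) [14 14 14] [ 0  0 14]
(327, 222) [17 16 14] [20 45 17]
(200, 280) [133 131 114] [ 27  36 133]
(320, 225) [127 129 131]
(255, 230) [85 85 90]
(296, 230) [18 19 21]
(340, 282) [20 19 18]
```

View pics/tc.png

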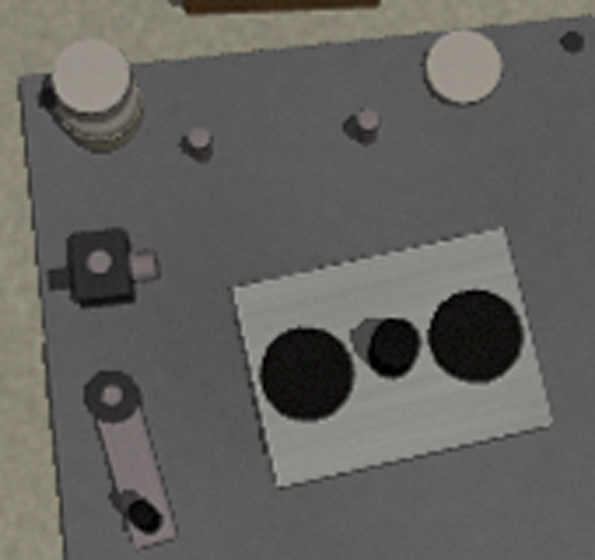

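View pics/sc.png

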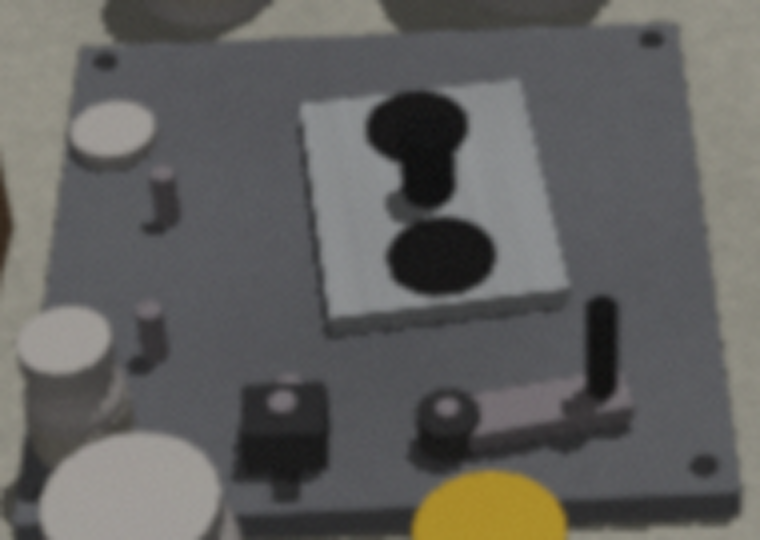

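The crop confirms the choice: bare aluminium plate with two rubber rests, its knob top at about (354,213) px in the full image. Dowel tops are at crop (199,138) and (368,120), and the nose tip is at about crop (160,265). The keeper post top is at about crop (147,519).

```bash
cat > m.py <<'E'
from h import *
T,S=load("top0.npz"),load("side0.npz")
tc=lambda x,y:(240+x/3.5,115+y/3.5); sc=lambda x,y:(190+x/4,200+y/4)
def frame(T):
    h=cv2.cvtColor(T["pixels"],cv2.COLOR_RGB2HSV)
    m=((h[...,1]<14)&(h[...,2]>60)&(h[...,2]<120)).astype(np.uint8)
    m[:100]=0;m[310:]=0;m[:,:235]=0;m[:,445:]=0
    m=cv2.morphologyEx(m,cv2.MORPH_OPEN,np.ones((3,3)))
    c=max(cv2.findContours(m,0,1)[0],key=cv2.contourArea)
    w=np.array([plane(T,p[0],.018)[:2] for p in c],np.float32)
    return cv2.minAreaRect(w)
def plate(T):
    h=cv2.cvtColor(T["pixels"],cv2.COLOR_RGB2HSV)
    m=((h[...,2]>118)&(h[...,2]<200)&(h[...,1]<25)).astype(np.uint8)
    m[:165]=0;m[275:]=0;m[:,:292]=0;m[:,410:]=0
    c=max(cv2.findContours(m,0,1)[0],key=cv2.contourArea)
    w=np.array([plane(T,p[0],.030)[:2] for p in c],np.float32)
    return cv2.minAreaRect(w)
if __name__=="__main__":
    print("bed",frame(T));print("plate",plate(T))
    for n,u,v in[("dowL",tc(199,138),sc(149,310)),("dowR",tc(368,120),sc(162,174)),("stoptop",tc(99,262),sc(282,402)),("knobtop",tc(399,341),sc(428,142)),("posttop",tc(147,519),sc(602,302)),("pivtop",tc(112,396),sc(447,407))]:
        print(n,*[np.round(x,4) for x in tri(T,u,S,v)])
    print("nose tip z.028",plane(T,tc(160,265),.028))
    print("plate corners z.03",[np.round(plane(T,tc(*p),.03)[:2],4) for p in[(233,287),(503,227),(551,424),(277,488)]])
E
python3 m.py
```

```text
bed ((0.6176526546478271, -0.029704153537750244), (0.3081825375556946, 0.3189597427845001), 6.173048973083496)
plate ((0.5958238244056702, -0.055778250098228455), (0.10884137451648712, 0.14863768219947815), 12.629378318786621)
dowL [0.7111 0.0449 0.0446] 0.0023
dowR [ 0.7208 -0.0447  0.0444] 0.0024
stoptop [0.6443 0.0972 0.0447] 0.0023
knobtop [ 0.5974 -0.0585  0.0575] 0.0011
posttop [0.5076 0.0684 0.0824] 0.0046
pivtop [0.5744 0.0906 0.0379] 0.0024
nose tip z.028 [0.64521727 0.06653294 0.028     ]
plate corners z.03 [array([0.6326, 0.0276]), array([ 0.6647, -0.117 ]), array([ 0.5581, -0.14  ]), array([0.5252, 0.0048])]
```

```bash
A='{"travel":[0.023,0.029,0],"angular":[0,0,-1],"jaw":0.07}'
for i in 1 2 3; do python3 -m creep '[{"travel":[0.023,0.029,0],"angular":[0,0,-1],"jaw":0.07},{"travel":[0.023,0.029,0],"angular":[0,0,-1],"jaw":0.07},{"travel":[0.023,0.029,0],"angular":[0,0,-1],"jaw":0.07},{"travel":[0.023,0.029,0],"angular":[0,0,-1],"jaw":0.07},{"travel":[0.023,0.029,0],"angular":[0,0,-1],"jaw":0.07}]' 20; done
python3 -m creep '[{"travel":[0,0,-0.02],"angular":[0,0,0],"jaw":0.07},{"travel":[0,0,-0.02],"angular":[0,0,0],"jaw":0.07},{"travel":[0,0,-0.02],"angular":[0,0,0],"jaw":0.07},{"travel":[0,0,0],"angular":[0,0,0],"jaw":0.07}]'
```

```text
time: 0.6
position: [0.365, -0.3437, 0.2308]
eef_rot: [0.982, 0.19, -0.0, -0.0]
contact_force: [-0.1, -0.9, 0.2]
width: 0.0701
time: 1.1
position: [0.4799, -0.1988, 0.2309]
eef_rot: [0.989, 0.147, -0.0, -0.0]
contact_force: [1.0, 0.0, -0.4]
width: 0.0696
time: 1.6
position: [0.5949, -0.054, 0.2307]
eef_rot: [0.995, 0.104, -0.001, -0.0]
contact_force: [0.3, -0.6, 0.3]
width: 0.0698
time: 2.0
position: [0.5916, -0.0552, 0.1674]
eef_rot: [0.995, 0.104, -0.004, -0.001]
contact_force: [-1.2, 0.1, -0.6]
width: 0.0701
```

```bash
python3 -m creep '[{"travel":[0.005,-0.001,-0.026],"angular":[0,0,0],"jaw":0.06},{"travel":[0,0,-0.026],"angular":[0,0,0],"jaw":0.06},{"travel":[0,0,-0.026],"angular":[0,0,0],"jaw":0.06},{"travel":[0,0,-0.026],"angular":[0,0,0],"jaw":0.06},{"travel":[0,0,-0.021],"angular":[0,0,0],"jaw":0.06}]'
python3 -m creep '[{"travel":[0,0,0],"angular":[0,0,0],"jaw":0.06},{"travel":[0,0,0],"angular":[0,0,0],"jaw":0.06}]'
python3 - <<'E'
from bench import grab_frame
import cv2
f=grab_frame("side");p=f["pixels"][180:340,180:390]
cv2.imwrite("pics/s1.png",cv2.resize(p,None,fx=3.5,fy=3.5,interpolation=cv2.INTER_CUBIC)[:,:,::-1])
E
```

```text
time: 2.5
position: [0.5995, -0.0564, 0.0457]
eef_rot: [0.995, 0.104, -0.0, 0.0]
contact_force: [-0.1, 0.2, 0.1]
width: 0.06
time: 2.7
position: [0.6001, -0.0563, 0.0471]
eef_rot: [0.995, 0.104, 0.0, 0.0]
contact_force: [0.3, -0.1, -0.2]
width: 0.0602
```

View pics/s1.png

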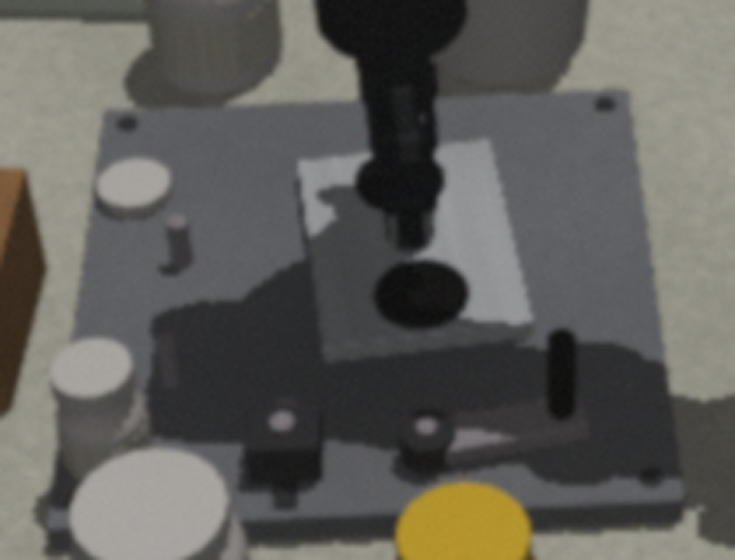

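The fingers straddle the knob at crop (410,220), and the keeper and stop are clear. I'll lower a little and close.

```bash
python3 -m creep '[{"travel":[-0.003,0,-0.007],"angular":[0,0,0],"jaw":0.06},{"travel":[0,0,0],"angular":[0,0,0],"jaw":0.04},{"travel":[0,0,0],"angular":[0,0,0],"jaw":0.03},{"travel":[0,0,0],"angular":[0,0,0],"jaw":0.02},{"travel":[0,0,0],"angular":[0,0,0],"jaw":0.02}]' 30
python3 -m creep '[{"travel":[0,0,0],"angular":[0,0,0],"jaw":0.02},{"travel":[0,0,0],"angular":[0,0,0],"jaw":0.02},{"travel":[0,0,0],"angular":[0,0,0],"jaw":0.02}]'
```

```text
time: 3.25
position: [0.5968, -0.0561, 0.0399]
eef_rot: [0.995, 0.104, 0.0, 0.0]
contact_force: [-1.0, 0.7, 1.3]
width: 0.0253
time: 3.55
position: [0.5968, -0.056, 0.0399]
eef_rot: [0.995, 0.104, 0.0, 0.0]
contact_force: [-1.6, 0.5, 5.5]
width: 0.0253
```

```bash
for i in 1 2; do python3 -m creep '[{"travel":[0.0052,0.0041,0],"angular":[0,0,-0.65],"jaw":0.02},{"travel":[0.0052,0.0041,0],"angular":[0,0,-0.65],"jaw":0.02},{"travel":[0.0052,0.0041,0],"angular":[0,0,-0.65],"jaw":0.02},{"travel":[0.0052,0.0041,0],"angular":[0,0,-0.65],"jaw":0.02},{"travel":[0.0052,0.0041,0],"angular":[0,0,-0.65],"jaw":0.02}]'; done
python3 -m creep '[{"travel":[0,0,0],"angular":[0,0,0],"jaw":0.02},{"travel":[0,0,0],"angular":[0,0,0],"jaw":0.02}]'
python3 - <<'E'
from bench import grab_frame,ctrl
import cv2,numpy as np
s=ctrl.read_state();print(s["position"],s["contact_force"],s["torque"])
f=grab_frame("top");np.savez("top1.npz",**{k:f[k] for k in("pixels","mtx","R","t")})
g=grab_frame("side");np.savez("side1.npz",**{k:g[k] for k in("pixels","mtx","R","t")})
a=cv2.resize(f["pixels"][115:275,240:410],None,fx=3.5,fy=3.5)
b=cv2.resize(g["pixels"][195:335,190:290],None,fx=4,fy=4)
b=b[:560,:200*1]if 0 else cv2.resize(g["pixels"][200:330,190:300],None,fx=1.8,fy=4.308)if 0 else b
cv2.imwrite("pics/s2.png",b[:,:,::-1]);cv2.imwrite("pics/t2.png",a[:,:,::-1])
E
```

```text
time: 4.05
position: [0.623, -0.0368, 0.0399]
eef_rot: [0.997, 0.075, 0.0, 0.001]
contact_force: [-1.5, -1.4, 5.3]
width: 0.0252
time: 4.55
position: [0.6491, -0.0162, 0.0399]
eef_rot: [0.999, 0.047, 0.0, 0.001]
contact_force: [-1.5, -0.8, 5.0]
width: 0.0255
time: 4.75
position: [0.6499, -0.0149, 0.0399]
eef_rot: [0.999, 0.048, 0.002, -0.0]
contact_force: [2.4, 1.0, 4.3]
width: 0.0254
[ 0.64991944 -0.0148784   0.03991243] [2.40567784 0.95766656 4.28996298] [ 0.07974723 -0.24844273 -0.02127282]
```

View pics/t2.png

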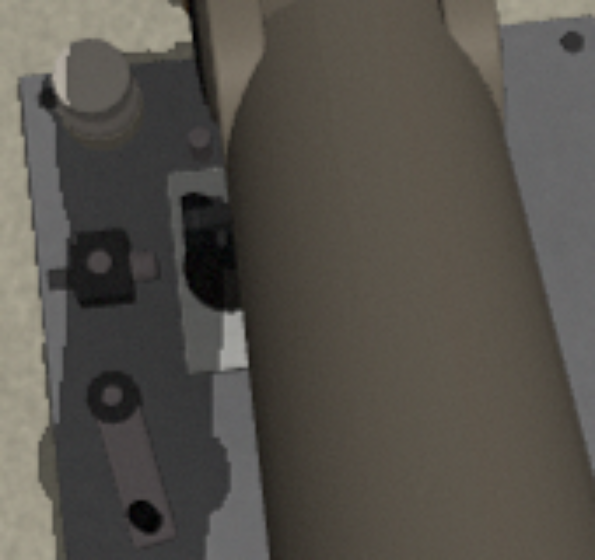

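View pics/s2.png

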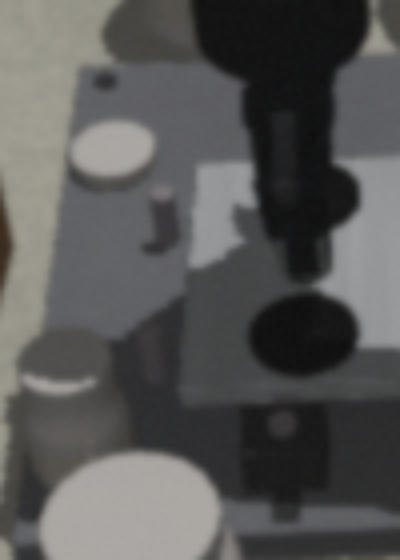

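The plate is aligned with the bed. The gap to the nose is about 8 mm (end edge at crop x≈176, nose tip at x≈160), and about 6 mm to the dowels. Next is a creep in bed +x.

```bash
python3 -m creep '[{"travel":[0.001,0.0001,0],"angular":[0,0,0],"jaw":0.02},{"travel":[0.001,0.0001,0],"angular":[0,0,0],"jaw":0.02},{"travel":[0.001,0.0001,0],"angular":[0,0,0],"jaw":0.02},{"travel":[0.0005,0,0],"angular":[0,0,0],"jaw":0.02}]'
for i in 1 2 ; do python3 -m creep '[{"travel":[0.0005,0.0001,0],"angular":[0,0,0],"jaw":0.02},{"travel":[0,0,0],"angular":[0,0,0],"jaw":0.02}]'; done
```

```text
time: 5.25
position: [0.651, -0.0151, 0.0399]
eef_rot: [0.999, 0.048, -0.001, 0.0]
contact_force: [-2.6, 0.2, 8.1]
width: 0.0251
time: 5.45
position: [0.6515, -0.0151, 0.0399]
eef_rot: [0.999, 0.048, -0.001, 0.0]
contact_force: [-2.7, 0.5, 6.9]
width: 0.0252
time: 5.65
position: [0.652, -0.0151, 0.0399]
eef_rot: [0.999, 0.048, -0.001, 0.0]
contact_force: [-3.2, 0.0, 8.1]
width: 0.0253
```

```bash
for i in 1 2 3 4; do python3 -m creep '[{"travel":[0.0005,0.0001,0],"angular":[0,0,0],"jaw":0.02},{"travel":[0,0,0],"angular":[0,0,0],"jaw":0.02}]' | grep -E 'pos|force'; done
```

```text
position: [0.6525, -0.0151, 0.0399]
contact_force: [-2.0, -0.7, 7.7]
position: [0.653, -0.015, 0.0399]
contact_force: [-2.0, -0.5, 7.6]
position: [0.6535, -0.015, 0.0399]
contact_force: [-1.3, 0.0, 7.9]
position: [0.654, -0.0149, 0.0399]
contact_force: [-2.9, 0.6, 7.9]
```

```bash
for i in 1 2 3 4; do python3 -m creep '[{"travel":[0.0005,0.0001,0],"angular":[0,0,0],"jaw":0.02},{"travel":[0,0,0],"angular":[0,0,0],"jaw":0.02}]' | grep -E 'pos|force'; done
```

```text
position: [0.6545, -0.0148, 0.0399]
contact_force: [-2.6, -0.6, 8.2]
position: [0.655, -0.0148, 0.0399]
contact_force: [-2.8, -0.1, 9.1]
position: [0.6555, -0.0147, 0.0399]
contact_force: [-1.5, -0.8, 7.6]
position: [0.656, -0.0146, 0.0399]
contact_force: [-1.9, -0.4, 7.3]
```

```bash
for i in 1 2 3; do python3 -m creep '[{"travel":[0.0005,0.0001,0],"angular":[0,0,0],"jaw":0.02},{"travel":[0,0,0],"angular":[0,0,0],"jaw":0.02}]' | grep -E 'pos|force'; done; python3 -c "
from bench import ctrl
s=ctrl.read_state();print(s['torque'],s['eef_rot'])"
```

```text
position: [0.656, -0.0146, 0.0399]
contact_force: [-3.5, -0.6, 8.6]
position: [0.656, -0.0146, 0.0399]
contact_force: [-4.8, -0.2, 9.9]
position: [0.6561, -0.0146, 0.0399]
contact_force: [-5.6, -0.4, 10.5]
[-0.05409556  1.00830535  0.03093814] [ 9.98865863e-01  4.75393728e-02 -2.58059973e-03  5.79289870e-04]
```

```bash
for i in 1 2 3 4; do python3 -m creep '[{"travel":[-0.0001,0.001,0],"angular":[0,0,0],"jaw":0.02},{"travel":[0,0,0],"angular":[0,0,0],"jaw":0.02}]' | grep -E 'pos|force'; done; for i in 1 2 ; do python3 -m creep '[{"travel":[-0.0001,0.0005,0],"angular":[0,0,0],"jaw":0.02},{"travel":[0,0,0],"angular":[0,0,0],"jaw":0.02}]' | grep -E 'pos|force'; done
```

```text
position: [0.6561, -0.0146, 0.0399]
contact_force: [-5.0, -1.4, 9.3]
position: [0.6561, -0.0145, 0.0399]
contact_force: [-3.8, -1.9, 9.5]
position: [0.656, -0.0142, 0.0399]
contact_force: [-4.8, -3.7, 9.1]
position: [0.6559, -0.0133, 0.0399]
contact_force: [-4.0, -3.8, 9.4]
position: [0.6559, -0.0128, 0.0399]
contact_force: [-4.8, -4.2, 9.6]
position: [0.6558, -0.0123, 0.0399]
contact_force: [-4.9, -3.7, 9.9]
```

```bash
for i in 1 2 3 4 5 6; do python3 -m creep '[{"travel":[-0.0001,0.0005,0],"angular":[0,0,0],"jaw":0.02},{"travel":[0,0,0],"angular":[0,0,0],"jaw":0.02}]' | grep -E 'pos|force'; done
```

```text
position: [0.6558, -0.0119, 0.0399]
contact_force: [-3.8, -3.6, 8.8]
position: [0.6557, -0.0113, 0.0399]
contact_force: [-3.9, -4.1, 8.4]
position: [0.6557, -0.0108, 0.0399]
contact_force: [-4.3, -3.2, 9.1]
position: [0.6556, -0.0102, 0.0399]
contact_force: [-4.2, -3.2, 9.0]
position: [0.6555, -0.0097, 0.0399]
contact_force: [-4.7, -2.7, 8.5]
position: [0.6555, -0.0092, 0.0399]
contact_force: [-2.7, -3.4, 8.8]
```

```bash
for i in 1 2 3; do python3 -m creep '[{"travel":[0,0.0005,0],"angular":[0,0,0],"jaw":0.02},{"travel":[0,0,0],"angular":[0,0,0],"jaw":0.02}]' | grep -E 'pos|force'; done
```

```text
position: [0.6554, -0.0087, 0.0399]
contact_force: [-4.5, -3.3, 9.9]
position: [0.6554, -0.0083, 0.0399]
contact_force: [-3.6, -3.7, 9.0]
position: [0.6553, -0.0078, 0.0399]
contact_force: [-4.3, -4.0, 9.0]
```

```bash
for i in 1 2 3 4 5; do python3 -m creep '[{"travel":[0,0.0005,0],"angular":[0,0,0],"jaw":0.02},{"travel":[0,0,0],"angular":[0,0,0],"jaw":0.02}]' | grep -E 'pos|force'; done
```

```text
position: [0.6553, -0.0074, 0.0399]
contact_force: [-3.4, -3.4, 9.4]
position: [0.6552, -0.0068, 0.0399]
contact_force: [-4.7, -3.4, 9.7]
position: [0.6552, -0.0064, 0.0399]
contact_force: [-4.9, -2.6, 9.6]
position: [0.6551, -0.0059, 0.0399]
contact_force: [-4.6, -4.2, 9.4]
position: [0.6551, -0.0055, 0.0399]
contact_force: [-4.8, -4.1, 10.4]
```

```bash
for i in 1 2 3 4 5; do python3 -m creep '[{"travel":[0,0.0005,0],"angular":[0,0,0],"jaw":0.02},{"travel":[0,0,0],"angular":[0,0,0],"jaw":0.02}]' | grep -E 'pos|force'; done
```

```text
position: [0.655, -0.005, 0.0399]
contact_force: [-5.0, -3.5, 10.2]
position: [0.655, -0.0045, 0.0399]
contact_force: [-5.0, -4.1, 9.9]
position: [0.655, -0.0041, 0.0399]
contact_force: [-5.4, -4.2, 9.9]
position: [0.6549, -0.004, 0.0399]
contact_force: [-5.2, -4.0, 10.6]
position: [0.6549, -0.004, 0.0399]
contact_force: [-5.0, -4.9, 10.2]
```

```bash
for i in 1 2 3 4; do python3 -m creep '[{"travel":[0.0002,0.0005,0],"angular":[0,0,0],"jaw":0.02},{"travel":[0,0,0],"angular":[0,0,0],"jaw":0.02}]' | grep -E 'pos|force'; done
for i in 1 2 3 4; do python3 -m creep '[{"travel":[0.0005,0,0],"angular":[0,0,0],"jaw":0.02},{"travel":[0,0,0],"angular":[0,0,0],"jaw":0.02}]' | grep -E 'pos|force'; done; python3 -c "
from bench import ctrl
s=ctrl.read_state();print(s['torque'],s['eef_rot'])"
```

```text
position: [0.6549, -0.004, 0.0399]
contact_force: [-5.4, -4.4, 10.1]
position: [0.6549, -0.0041, 0.0399]
contact_force: [-5.8, -5.8, 11.0]
position: [0.6549, -0.004, 0.0399]
contact_force: [-6.3, -6.6, 12.0]
position: [0.655, -0.004, 0.0398]
contact_force: [-7.9, -7.2, 11.6]
position: [0.655, -0.004, 0.0398]
contact_force: [-7.7, -6.7, 12.0]
position: [0.655, -0.004, 0.0399]
contact_force: [-8.9, -6.3, 13.1]
position: [0.655, -0.004, 0.0398]
contact_force: [-9.5, -6.6, 14.1]
position: [0.655, -0.004, 0.0399]
contact_force: [-11.5, -7.5, 14.5]
[-1.14561200e+00  2.09907632e+00  6.97677871e-04] [ 0.99893148  0.04566533 -0.00582651  0.00407764]
```

```bash
python3 -m creep '[{"travel":[0.0005,0.0005,0],"angular":[0,0,0],"jaw":0.02},{"travel":[0,0,0],"angular":[0,0,0],"jaw":0.02},{"travel":[0,0,0],"angular":[0,0,0],"jaw":0.02},{"travel":[0,0,0],"angular":[0,0,0],"jaw":0.02},{"travel":[0,0,0],"angular":[0,0,0],"jaw":0.02}]'; for i in 1 2 3 4; do python3 -m creep '[{"travel":[0,0,0],"angular":[0,0,0],"jaw":0.02}]' >/dev/null; python3 -c "
from bench import ctrl,grab_frame
s=ctrl.read_state();print(s['contact_force'],s['torque'])"; done
python3 - <<'E'
from bench import grab_frame
import cv2,numpy as np
f=grab_frame("top");g=grab_frame("side")
for n,q in(("top2",f),("side2",g)): np.savez(n+".npz",**{k:q[k] for k in("pixels","mtx","R","t")})
a=cv2.resize(f["pixels"][130:270,250:320],None,fx=4,fy=4,interpolation=cv2.INTER_CUBIC)
b=cv2.resize(g["pixels"][195:335,190:310],None,fx=4,fy=4,interpolation=cv2.INTER_CUBIC)
cv2.imwrite("pics/ts3.png",np.hstack([a,b])[:,:,::-1])
E
```

```text
time: 14.95
position: [0.655, -0.0041, 0.0398]
eef_rot: [0.999, 0.046, -0.006, 0.004]
contact_force: [-11.7, -7.5, 15.2]
width: 0.0254
[-12.27377369  -6.56929361  16.56803364] [-1.26304576  2.30298889 -0.06700141]
[-11.02366415  -7.41938913  15.72722626] [-1.28993051e+00  2.31080749e+00  9.36511024e-04]
[-11.52114711  -7.72191693  14.9660198 ] [-1.19394635  2.25247814 -0.07263259]
[-11.8421294   -7.34757371  15.54867248] [-1.2898054   2.24445089 -0.00835625]
```

View pics/ts3.png

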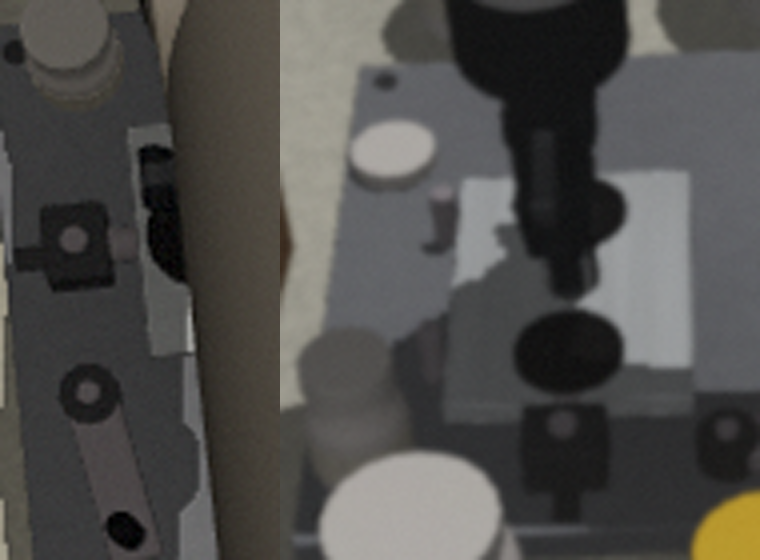

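Nose tip and plate end coincide in the top half, at about (138,242). In the side half the far edge, from (463,180) to (446,400), runs close alongside the dowels, so I'll measure whether it is parallel.

```bash
python3 - <<'E'
from h import *
S=load("side2.npz");S0=load("side0.npz");c=(.6177,-.0297);a=np.radians(6.17)
def bed(X): d=X[:2]-np.array(c);return np.array([np.cos(a)*d[0]+np.sin(a)*d[1],-np.sin(a)*d[0]+np.cos(a)*d[1]])*1e3
g=cv2.GaussianBlur(cv2.cvtColor(S["pixels"],cv2.COLOR_RGB2GRAY),(3,3),0).astype(float)
for v in list(range(244,258,2))+list(range(278,294,2)):
    # plate left edge: strongest gradient near expected col
    d=np.diff(g[v]);x0=int(190+((463-(v*4-780-180)*17/220)-280)/4)
    w=d[x0-4:x0+5];k=np.argmax(w);
    u=x0-4+k+.5
    if 0<k<8:
        u+=.5*(w[k-1]-w[k+1])/(w[k-1]-2*w[k]+w[k+1])
    print(v,round(u,2),w[k].round(1),"bed",bed(plane(S,(u,v),.030)).round(1))
# dowel tops in initial unshadowed image, edges on dowel rows
g0=cv2.cvtColor(S0["pixels"],cv2.COLOR_RGB2GRAY).astype(int)
for r,cs in((range(242,258,2),range(224,240)),(range(274,292,2),range(220,236))):
    print(cs[0]);[print(v,g0[v,cs.start:cs.stop]) for v in r]
for y in(65,-25):
    for z in(.018,.030,.048):
        p=np.array([100,y])/1e3;W=np.array([c[0]+np.cos(a)*p[0]-np.sin(a)*p[1],c[1]+np.sin(a)*p[0]+np.cos(a)*p[1],z]);print(y,z,proj(S,W).round(1))
E
```

```text
244 234.57 26.0 bed [ 97.  -40.7]
246 234.45 33.0 bed [ 96.8 -35. ]
248 234.47 33.0 bed [ 96.5 -29.3]
250 234.24 31.0 bed [ 96.6 -23.7]
252 233.88 30.0 bed [ 96.9 -18.2]
254 233.6 33.0 bed [ 97.1 -12.6]
256 233.45 31.0 bed [97.1 -7.2]
278 231.83 8.0 bed [96.4 50.9]
280 231.71 8.0 bed [96.3 56. ]
282 231.8 7.0 bed [95.9 61. ]
284 231.67 6.0 bed [95.8 66. ]
286 230.83 6.0 bed [97.  70.9]
288 230.67 6.0 bed [96.9 75.9]
290 231.0 7.0 bed [96.  80.8]
292 230.67 9.0 bed [96.3 85.7]
224
242 [ 88  89  91  92 102 106 110 108 104  93  88  89  90  90  91  91]
244 [ 91  90  88  85  90  94 100  95  88  79  84  90  91  91  91  91]
246 [90 89 87 75 61 58 58 56 56 61 79 88 91 91 91 90]
248 [91 91 88 80 63 55 53 55 55 60 77 87 90 89 91 89]
250 [89 90 89 84 70 58 54 55 53 55 65 82 89 90 89 91]
252 [91 93 92 87 74 58 55 55 51 52 60 78 87 90 90 90]
254 [90 90 88 84 73 57 53 52 52 53 61 79 89 91 90 88]
256 [86 71 57 51 47 46 48 56 61 68 80 88 89 88 92 89]
220
274 [91 89 90 90 88 91 92 94 93 89 88 88 88 89 90 89]
276 [ 87  89  88  92  99 103 105 110 108 103  92  88  88  88  89  89]
278 [ 88  89  87  86  93 100 103 102 100  89  81  85  89  87  89  90]
280 [89 89 88 84 71 61 62 63 60 54 61 77 89 87 87 89]
282 [88 90 90 85 73 59 55 53 51 53 57 73 85 87 88 88]
284 [88 87 89 84 72 59 54 54 53 53 56 66 79 84 88 87]
286 [88 88 91 88 82 68 56 55 53 53 52 61 75 87 86 89]
288 [87 89 85 79 74 64 55 53 53 54 53 61 76 86 87 87]
290 [85 78 62 49 45 41 45 50 54 63 67 76 85 86 87 86]
65 0.018 [230.2 288.3]
65 0.03 [229.4 283.7]
65 0.048 [228.1 276.6]
-25 0.018 [233.2 254.2]
-25 0.03 [232.5 249.6]
-25 0.048 [231.4 242.6]
```

The edge is parallel and coincides with both dowels to within 0.4 px (about 0.5 mm), and the yaw torque is near 0, so both dowels are pressed. I'll relieve the load and then let go.

```bash
for i in 1 2 3; do python3 -m creep '[{"travel":[-0.001,-0.0005,0.0001],"angular":[0,0,0],"jaw":0.02},{"travel":[0,0,0],"angular":[0,0,0],"jaw":0.02}]' | grep -E 'pos|force|rot'; done;
```

```text
position: [0.655, -0.004, 0.0398]
eef_rot: [0.999, 0.046, -0.005, 0.004]
contact_force: [-8.9, -7.1, 13.8]
position: [0.655, -0.004, 0.0399]
eef_rot: [0.999, 0.046, -0.004, 0.004]
contact_force: [-6.8, -7.1, 11.9]
position: [0.655, -0.004, 0.0398]
eef_rot: [0.999, 0.046, -0.003, 0.003]
contact_force: [-5.1, -5.8, 10.1]
```

```bash
for i in 1 2; do python3 -m creep '[{"travel":[-0.0005,-0.001,0.0001],"angular":[0,0,0],"jaw":0.02},{"travel":[0,0,0],"angular":[0,0,0],"jaw":0.02}]' | grep -E 'pos|force|rot'; done; python3 -m creep '[{"travel":[-0.0003,-0.0005,0.0002],"angular":[0,0,0],"jaw":0.02},{"travel":[0,0,0],"angular":[0,0,0],"jaw":0.02}]' | grep -E 'pos|force|rot'
```

```text
position: [0.655, -0.004, 0.0399]
eef_rot: [0.999, 0.046, -0.002, 0.003]
contact_force: [-2.9, -3.9, 8.9]
position: [0.655, -0.0041, 0.0399]
eef_rot: [0.999, 0.046, -0.002, 0.002]
contact_force: [-3.0, -2.9, 8.3]
position: [0.655, -0.004, 0.0399]
eef_rot: [0.999, 0.047, -0.001, 0.002]
contact_force: [-1.1, -4.1, 5.4]
```

```bash
python3 -m creep '[{"travel":[0,0,0],"angular":[0,0,0],"jaw":0.028},{"travel":[0,0,0],"angular":[0,0,0],"jaw":0.034},{"travel":[0,0,0],"angular":[0,0,0],"jaw":0.042},{"travel":[0,0,0],"angular":[0,0,0],"jaw":0.05},{"travel":[0,0,0],"angular":[0,0,0],"jaw":0.05}]'
python3 -m creep '[{"travel":[0,0,0.02],"angular":[0,0,0],"jaw":0.05},{"travel":[0,0,0.03],"angular":[0,0,0],"jaw":0.05},{"travel":[0,0,0.03],"angular":[0,0,0],"jaw":0.05},{"travel":[0,0,0.02],"angular":[0,0,0],"jaw":0.05},{"travel":[0,0,0],"angular":[0,0,0],"jaw":0.05}]'
```

```text
time: 17.15
position: [0.656, 0.0002, 0.0396]
eef_rot: [0.999, 0.048, -0.0, -0.0]
contact_force: [0.1, -0.1, 0.0]
width: 0.0499
time: 17.65
position: [0.659, 0.0, 0.1442]
eef_rot: [0.999, 0.048, 0.004, -0.0]
contact_force: [0.6, -0.4, 0.6]
width: 0.05
```

```bash
python3 -m creep '[{"travel":[-0.03,0.014,0],"angular":[0,0,0],"jaw":0.06},{"travel":[-0.03,0.014,0],"angular":[0,0,0],"jaw":0.06},{"travel":[-0.03,0.014,0],"angular":[0,0,0],"jaw":0.06},{"travel":[-0.03,0.014,0],"angular":[0,0,0],"jaw":0.06},{"travel":[-0.03,0.013,0],"angular":[0,0,0],"jaw":0.06}]'
python3 -m creep '[{"travel":[0,0,0],"angular":[0,0,0],"jaw":0.06},{"travel":[0,0,0],"angular":[0,0,0],"jaw":0.06},{"travel":[0,0,0],"angular":[0,0,0],"jaw":0.06}]'
cat > look.py <<'E'
import sys
from bench import grab_frame,ctrl
import cv2,numpy as np
n=sys.argv[1];f=grab_frame("top");g=grab_frame("side")
for k,q in(("top",f),("side",g)): np.savez(k+n+".npz",**{x:q[x] for x in("pixels","mtx","R","t")})
a=cv2.resize(f["pixels"][125:285,240:355],None,fx=3.5,fy=3.5,interpolation=cv2.INTER_CUBIC)
b=cv2.resize(g["pixels"][190:350,245:355],None,fx=3.5,fy=3.5,interpolation=cv2.INTER_CUBIC)
b=cv2.resize(g["pixels"][190:350,235:348],None,fx=3.5,fy=3.5,interpolation=cv2.INTER_CUBIC)
cv2.imwrite(f"pics/k{n}.png",np.hstack([a,b])[:,:,::-1])
E
python3 look.py 3
```

```text
time: 18.15
position: [0.504, 0.0692, 0.1386]
eef_rot: [0.999, 0.048, -0.001, -0.0]
contact_force: [-0.7, 0.2, 0.1]
width: 0.0601
time: 18.45
position: [0.507, 0.0677, 0.1396]
eef_rot: [0.999, 0.047, 0.0, 0.0]
contact_force: [-0.5, 0.3, -0.5]
width: 0.0604
```

View pics/k3.png

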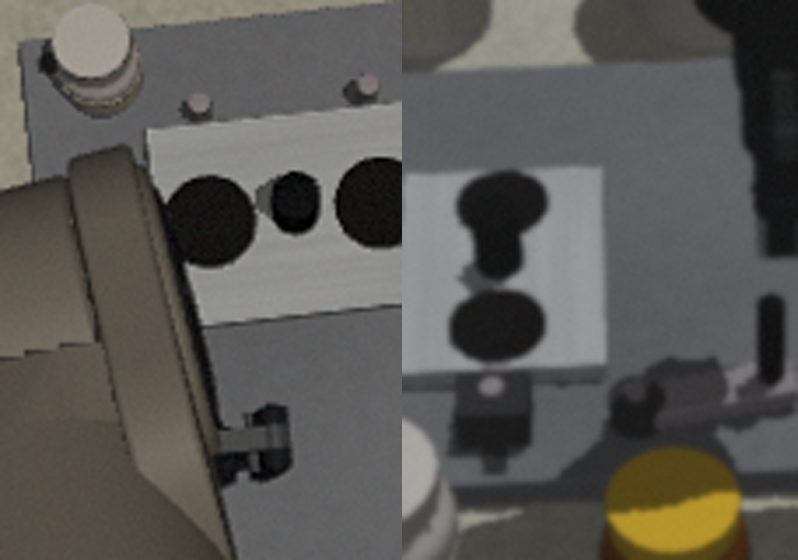

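The carrier looks home, with its edge at the dowel feet (198,115) and (360,98). The fingers hang in line above the post (770,300 in the side half). I'll descend and pinch.

```bash
python3 -m creep '[{"travel":[0.001,0.001,-0.02],"angular":[0,0,0],"jaw":0.06},{"travel":[0,0,-0.02],"angular":[0,0,0],"jaw":0.06},{"travel":[0,0,-0.02],"angular":[0,0,0],"jaw":0.06},{"travel":[0,0,-0.015],"angular":[0,0,0],"jaw":0.06},{"travel":[0,0,-0.008],"angular":[0,0,0],"jaw":0.06}]'
python3 -m creep '[{"travel":[0,0,0],"angular":[0,0,0],"jaw":0.04},{"travel":[0,0,0],"angular":[0,0,0],"jaw":0.03},{"travel":[0,0,0],"angular":[0,0,0],"jaw":0.02},{"travel":[0,0,0],"angular":[0,0,0],"jaw":0.01},{"travel":[0,0,0],"angular":[0,0,0],"jaw":0.01}]' 20
python3 -m creep '[{"travel":[0,0,0],"angular":[0,0,0],"jaw":0.01},{"travel":[0,0,0],"angular":[0,0,0],"jaw":0.01}]'
```

```text
time: 19.05
position: [0.507, 0.0687, 0.0553]
eef_rot: [0.999, 0.047, -0.001, 0.0]
contact_force: [-0.5, 0.4, 0.0]
width: 0.0604
time: 19.55
position: [0.5086, 0.0704, 0.0581]
eef_rot: [0.999, 0.048, 0.002, -0.001]
contact_force: [0.9, 1.2, 1.5]
width: 0.0131
time: 19.75
position: [0.5085, 0.0703, 0.058]
eef_rot: [0.999, 0.048, 0.001, -0.0]
contact_force: [1.6, 1.7, 3.5]
width: 0.013
```

```bash
python3 -m creep '[{"travel":[0.0023,-0.0054,0],"angular":[0,0,0],"jaw":0.01},{"travel":[0.0024,-0.0055,0],"angular":[0,0,0],"jaw":0.01},{"travel":[0.0032,-0.005,0],"angular":[0,0,0],"jaw":0.01},{"travel":[0.0032,-0.005,0],"angular":[0,0,0],"jaw":0.01},{"travel":[0.004,-0.0043,0],"angular":[0,0,0],"jaw":0.01}]'
python3 -m creep '[{"travel":[0.0041,-0.0043,0],"angular":[0,0,0],"jaw":0.01},{"travel":[0.0047,-0.0036,0],"angular":[0,0,0],"jaw":0.01},{"travel":[0.0048,-0.0036,0],"angular":[0,0,0],"jaw":0.01},{"travel":[0,0,0],"angular":[0,0,0],"jaw":0.01}]'
```

```text
time: 20.25
position: [0.5213, 0.0455, 0.0578]
eef_rot: [0.999, 0.049, -0.001, -0.001]
contact_force: [-3.7, 4.3, 9.5]
width: 0.0133
time: 20.65
position: [0.5358, 0.0333, 0.0575]
eef_rot: [0.999, 0.048, -0.0, -0.0]
contact_force: [-1.6, 1.7, 5.8]
width: 0.0131
```

```bash
python3 -m creep '[{"travel":[0.0052,-0.0026,0],"angular":[0,0,0],"jaw":0.01},{"travel":[0.0053,-0.0027,0],"angular":[0,0,0],"jaw":0.01},{"travel":[0.0057,-0.0017,0],"angular":[0,0,0],"jaw":0.01},{"travel":[0.0057,-0.0018,0],"angular":[0,0,0],"jaw":0.01},{"travel":[0.0058,-0.0007,0],"angular":[0,0,0],"jaw":0.01}]'
python3 -m creep '[{"travel":[0.0059,-0.0008,0],"angular":[0,0,0],"jaw":0.01},{"travel":[0,0,0],"angular":[0,0,0],"jaw":0.01},{"travel":[0,0,0],"angular":[0,0,0],"jaw":0.01}]'
```

```text
time: 21.15
position: [0.5617, 0.0247, 0.0572]
eef_rot: [0.999, 0.049, -0.002, -0.001]
contact_force: [-4.0, 3.2, 7.5]
width: 0.0132
time: 21.45
position: [0.5685, 0.0241, 0.0572]
eef_rot: [0.999, 0.049, -0.001, -0.001]
contact_force: [-1.9, 3.4, 4.8]
width: 0.0132
```

```bash
for i in 1 2 3 4 5; do python3 -m creep '[{"travel":[0.001,0,0],"angular":[0,0,0],"jaw":0.01},{"travel":[0.001,0.0001,0],"angular":[0,0,0],"jaw":0.01},{"travel":[0,0,0],"angular":[0,0,0],"jaw":0.01}]' | grep -E 'pos|force'; done
```

```text
position: [0.5694, 0.024, 0.0572]
contact_force: [-3.9, 2.6, 7.5]
position: [0.5713, 0.024, 0.0572]
contact_force: [-3.4, 3.2, 7.3]
position: [0.5737, 0.024, 0.0572]
contact_force: [-3.1, 1.9, 6.7]
position: [0.5756, 0.0241, 0.0571]
contact_force: [-3.7, 3.2, 7.6]
position: [0.5775, 0.0242, 0.0571]
contact_force: [-3.2, 3.2, 7.7]
```

```bash
for i in 1 2 3; do python3 -m creep '[{"travel":[0.001,0.0001,0],"angular":[0,0,0],"jaw":0.01},{"travel":[0.0005,0.0001,0],"angular":[0,0,0],"jaw":0.01},{"travel":[0,0,0],"angular":[0,0,0],"jaw":0.01}]' | grep -E 'pos|force'; done
```

```text
position: [0.5789, 0.0243, 0.0571]
contact_force: [-3.2, 3.5, 6.0]
position: [0.58, 0.0244, 0.0571]
contact_force: [-4.6, 2.2, 7.6]
position: [0.5805, 0.0245, 0.0571]
contact_force: [-6.5, 2.9, 8.9]
```

```bash
for i in 1 2; do python3 -m creep '[{"travel":[0.001,0.0001,0],"angular":[0,0,0],"jaw":0.01},{"travel":[0,0,0],"angular":[0,0,0],"jaw":0.01},{"travel":[0,0,0],"angular":[0,0,0],"jaw":0.01}]' | grep -E 'pos|force'; done
python3 -m creep '[{"travel":[-0.0015,0.0005,0.0003],"angular":[0,0,0],"jaw":0.01},{"travel":[0,0,0],"angular":[0,0,0],"jaw":0.018},{"travel":[0,0,0],"angular":[0,0,0],"jaw":0.026},{"travel":[0,0,0],"angular":[0,0,0],"jaw":0.034},{"travel":[0,0,0],"angular":[0,0,0],"jaw":0.04}]'
python3 -m creep '[{"travel":[0,0,0.01],"angular":[0,0,0],"jaw":0.04},{"travel":[0,0,0.025],"angular":[0,0,0],"jaw":0.04},{"travel":[0,0,0.03],"angular":[0,0,0],"jaw":0.04},{"travel":[0,0,0.03],"angular":[0,0,0],"jaw":0.04},{"travel":[0,0,0.03],"angular":[0,0,0],"jaw":0.04}]'
python3 -m creep '[{"travel":[-0.04,0,0.02],"angular":[0,0,0],"jaw":0.04},{"travel":[-0.04,0,0.02],"angular":[0,0,0],"jaw":0.04},{"travel":[-0.04,0,0.01],"angular":[0,0,0],"jaw":0.04},{"travel":[-0.04,0,0],"angular":[0,0,0],"jaw":0.04},{"travel":[-0.03,0,0],"angular":[0,0,0],"jaw":0.04}]'
python3 -m creep '[{"travel":[0,-0.03,0],"angular":[0,0,0],"jaw":0.04},{"travel":[0,-0.04,0],"angular":[0,0,0],"jaw":0.04},{"travel":[0,-0.04,0],"angular":[0,0,0],"jaw":0.04},{"travel":[0,-0.04,0],"angular":[0,0,0],"jaw":0.04},{"travel":[0,0,0],"angular":[0,0,0],"jaw":0.04}]'
sed -i 's/240:355/245:400/;s/235:348/200:345/;s/fx=3.5,fy=3.5/fx=2.6,fy=3.5/;' look.py; python3 look.py 4
```

```text
position: [0.5805, 0.0244, 0.0571]
contact_force: [-8.7, 2.4, 10.9]
position: [0.5806, 0.0245, 0.0571]
contact_force: [-10.5, 1.9, 12.6]
time: 24.95
position: [0.5846, 0.0236, 0.0569]
eef_rot: [0.999, 0.047, -0.0, 0.0]
contact_force: [0.4, -0.8, -0.2]
width: 0.0398
time: 25.45
position: [0.5847, 0.0242, 0.1843]
eef_rot: [0.999, 0.048, 0.0, 0.0]
contact_force: [0.5, 0.1, -0.2]
width: 0.0399
time: 25.95
position: [0.3927, 0.0243, 0.2334]
eef_rot: [0.999, 0.048, 0.001, 0.0]
contact_force: [0.6, -0.8, 0.2]
width: 0.0404
time: 26.45
position: [0.3938, -0.1324, 0.2332]
eef_rot: [0.999, 0.042, 0.0, 0.002]
contact_force: [0.5, 0.7, -0.2]
width: 0.0398
```

View pics/k4.png

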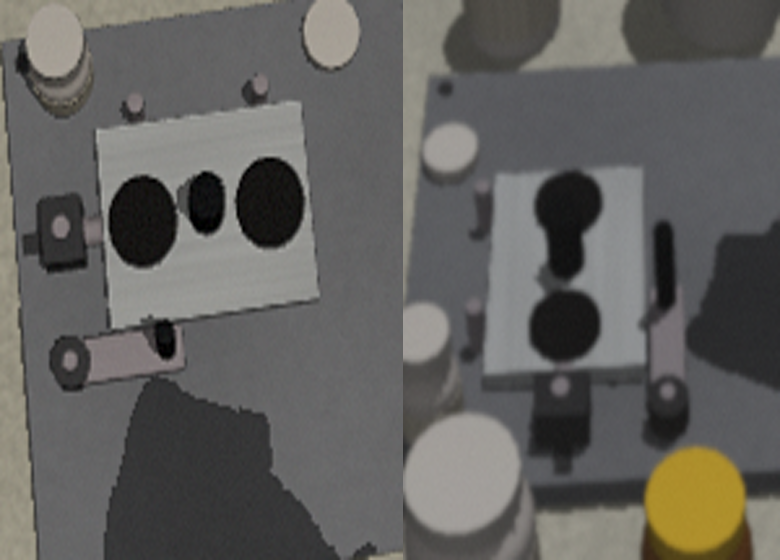

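The keeper is shut along the near edge (top half, 70–180, 350), and the carrier touches the nose and dowels. I'll check in numbers against the pressed state.

```bash
python3 - <<'E'
from h import *
from m import frame
T,S,S2,T0=load("top4.npz"),load("side4.npz"),load("side2.npz"),load("top0.npz")
c=np.array([.6177,-.0297]);a=np.radians(6.17);R=np.array([[np.cos(a),np.sin(a)],[-np.sin(a),np.cos(a)]])
def edge(S,v,x0,h=5):
    g=cv2.GaussianBlur(cv2.cvtColor(S["pixels"],cv2.COLOR_RGB2GRAY),(3,3),0).astype(float);d=np.diff(g[v])[x0-h:x0+h];k=int(np.argmax(abs(d)))
    return round(x0-h+k+.5+(.5*(d[k-1]-d[k+1])/(d[k-1]-2*d[k]+d[k+1]) if 0<k<2*h-1 else 0),2)
for v in(246,250,254,288,292):print("side far edge row",v,"pressed",edge(S2,v,233),"now",edge(S,v,233))
h=cv2.cvtColor(T["pixels"],cv2.COLOR_RGB2HSV)
m=((h[...,2]>118)&(h[...,2]<200)&(h[...,1]<25)).astype(np.uint8)
m[:145]=0;m[225:]=0;m[:,:278]=0;m[:,:][:, 380:]=0
cc=max(cv2.findContours(m,0,1)[0],key=cv2.contourArea)
r=cv2.minAreaRect(np.array([plane(T,p[0],.030)[:2] for p in cc],np.float32));print("plate",r,"bed mm",R@(np.array(r[0])-c)*1e3)
piv=plane(T,(245+70/2.6,125+362/3.5),.035);post=plane(T,(245+165/2.6,125+341/3.5),.086)
d=R@(post-piv)[:2];print("keeper",np.arctan2(-d[1],-d[0]),np.hypot(*d))
for n in("top",): 
    dd=cv2.absdiff(T["pixels"],T0["pixels"]).max(2);print("small jar/lid diff",dd[125:150,250:280].mean(),dd[120:148,358:385].mean())
E
```

```text
side far edge row 246 pressed 234.45 now 234.39
side far edge row 250 pressed 234.24 now 234.35
side far edge row 254 pressed 233.6 now 233.75
side far edge row 288 pressed 230.67 now 230.58
side far edge row 292 pressed 230.67 now 230.64
plate ((0.6543921828269958, -0.005237609148025513), (0.10902175307273865, 0.1489187479019165), 6.133999347686768) bed mm [39.10882734 20.37705747]
keeper 1.4996521178764932 0.06838232977544684
small jar/lid diff 10.622666666666667 10.404761904761905
```

```bash
python3 - <<'E'
from h import *
T,T2,S=load("top4.npz"),load("top2.npz"),load("side4.npz")
g=cv2.GaussianBlur(cv2.cvtColor(T["pixels"],cv2.COLOR_RGB2GRAY),(3,3),0).astype(float)
P=[]
for u in range(280,310,2):   # keeper near long edge (bar->bed)
    d=np.diff(g[:,u])[226:242];k=int(np.argmin(d));v=226+k+.5+.5*(d[k-1]-d[k+1])/(d[k-1]-2*d[k]+d[k+1]) if 0<k<15 else 226+k+.5
    P.append(plane(T,(u,v),.032)[:2])
P=np.array(P);vx,vy,x,y=cv2.fitLine(P.astype(np.float32),cv2.DIST_HUBER,0,.001,.001).ravel()
print("bar yaw deg vs bed y",np.degrees(np.arctan2(-vx,vy))%180-6.17)
def e(F,v):
    q=cv2.GaussianBlur(cv2.cvtColor(F["pixels"],cv2.COLOR_RGB2GRAY),(3,3),0).astype(float);d=np.diff(q[v])[279:292];k=int(np.argmax(d))
    return round(279+k+.5+(.5*(d[k-1]-d[k+1])/(d[k-1]-2*d[k]+d[k+1]) if 0<k<12 else 0),2)
print("end edge pressed/now",[(v,e(T2,v),e(T,v)) for v in(172,176,180,206,210)])
E
```

```text
bar yaw deg vs bed y -0.393404
end edge pressed/now [(172, np.float64(282.16), np.float64(282.52)), (176, np.float64(282.25), np.float64(282.91)), (180, np.float64(283.0), np.float64(283.42)), (206, np.float64(286.0), np.float64(286.31)), (210, np.float64(286.41), np.float64(286.39))]
```

```bash
python3 -c "
from bench import order,ctrl
s=ctrl.read_state();print(s['time'],s['contact_force']);print(order.hand_in())"
```

```text
26.55 [ 0.24874512  0.31245296 -0.77102763]
the job is handed in; nothing more can be done
None
```

I handed the job in at 26.6 s. The carrier is home and the keeper is shut, but the hand-in gives no verdict.

**Pressing home:** I gripped the knob, squared the plate to the bed and crept it onto the dowels and then the nose. I pressed for about a second with about 12 N toward the dowels and 7 N toward the stop. The tool force never passed those values sideways, and the yaw torque was close to zero, so both dowels were loaded about equally. I then eased the load off before letting go.

**Keeper:** I pinched the post, swung the keeper round to its end stop at about 10 N, released it and backed the arm away.

**Last checks:**

| Check | Result |
|---|---|
| Carrier pose | Bed x = 39.1 mm (nominal 39), yaw within 0.1° of the bed |
| Far edge against the pressed state | Unchanged to 0.15 px |
| End edge against the pressed state | Mostly 0.3–0.7 px (about 0.5–1.2 mm) off, inside the 1.8 mm limit; shadows may explain some of it |
| Robot contact at hand-in | No measurable force; the hand was well clear |

**Two checks disagreed or fell short:**
- **Keeper angle:** the bar edge gave 1.564 rad and the arm position at the end stop about 1.57 rad. A rough reading from the post and pivot pixels gave 1.50 rad. All are above the required 1.48 rad.
- **Bystanders:** the image comparison for the small jar and lid was inconclusive because the shadows had changed. They look undisturbed in the last picture. I made no separate check of the other jars or the tub.

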